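# Pack a rocking slide-drying plate level with a wedge shim

### The job

The slide-drying plate on the desk rocks because the rubber of its front right foot is worn, and the spirit level laid on top shows that corner low. Take the plastic wedge from the desk, slide its thin end in under the worn foot and push it gently until the bubble stands midway between its lines and you feel the wedge bite, so that the plate rests firmly on all four corners; stop there, as driving it further lifts the neighbouring feet, and leave the wedge in place. Do not lift, lean on or shove the plate, leave the level standing on it, and leave the two flat packers and the slide box where they lie.

Things in the scene. Friction and masses are not known exactly. Their poses are not given: they have to be found in the camera images.
- plate: loose white slide-drying plate, bare metal top, 214 (x) by 254 (y) mm, 2.1 kg. Origin: mid-footprint at the good feet's undersides. x runs from its front (dial and switch, robot side) to its back, y to its left. Case underside 20, top 60 mm up. Round-bottomed feet, 32 mm wide, at x +-85, y +-105. Front right corner (-85, -105) is low, the opposite foot is off the desk
- worn_foot (a point): lowest point of the worn foot (front right: x -85, y -105 mm of the plate), a rubber dome of 16 mm radius, 4.5 to 8 mm shorter than the others, standing on the desk at the start with some 5 N on it. The case edge is 22 mm from it: the wedge enters best from the plate's right side, moving along the plate's +y. It is in far enough when its thickness there makes up what the foot lacks
- foot_fl: front left foot, part of the plate; origin at its lowest point. Must still press firmly on the desk at the end (2 N or more)
- foot_bl: back left foot, part of the plate, diagonally opposite the worn one; origin at its lowest point. Off the desk at first; it comes down as the plate gets level and must press firmly on the desk at the end (2 N or more)
- foot_br: back right foot, part of the plate; origin at its lowest point. Must still press firmly on the desk at the end (2 N or more)
- wedge_mid (a point): centre of the wedge, half-way up (5 mm over its underside): loose pale plastic, 100 mm long, 40 g, smooth, cross lines on its slope, lying flat. x points to its thin end, z up. Thickness falls evenly from 18 mm at x = -50 to 2 mm at x = +50. 28 mm wide; hold it across the 32 mm wide, 12.5 mm high straight-sided heel (x -50 to -20)
- wedge_tip (a point): middle of the wedge's thin edge, 1 mm over its underside; x points out of the thin end. Pushing it in takes a steady 3 to 10 N as the corner rises, a little more as the tip first goes under the dome. Once the back left foot shares the load the push grows over some mm: at about one and a half times the steady push the plate stands firm, at over twice the neighbouring feet lift and it slides. The rubber gives, so heights do not show when it is firm
- vial (a point): middle of the spirit level's glass vial, between its two black lines, on top of the level. The level is an aluminium bar 150 by 22 mm, 24 mm high, standing loose on the plate along the diagonal towards the worn corner; its x points to the far (back left) end, z up
- bubble (a point): middle of the bubble in the vial (16 mm long, pale, in yellow-green liquid). It floats to the high end, 0.8 mm off the vial's middle per milliradian of tilt along the level, at most 14 mm, so at the start it is against the far end; it settles in about 1 s. The two lines are 24 mm apart; it counts as centred with less than 3 mm between its middle and the vial's
- packer_a: flat U-shaped packer, pale plastic, 44 by 66 mm, 5 mm thick, loose; origin under its centre. Leave alone
- packer_b: flat U-shaped packer like the other, 8 mm thick; origin under its centre. Leave alone
- slide_box: closed grey and white plastic slide box, loose, 87 by 102 by 35 mm; origin under its centre. Leave alone
Mind the look-alikes: they are no part of the job. What is shaped like the part that bears wedge_mid but purple is not meant. Of the things shaped like the part that bears vial, the aluminium one is meant.

How it is judged:
On the way, in this order (a step that is already met when the one before it is completed fails the run):
1. the thin end of the wedge is under the worn foot and takes its weight (x of worn_foot in the frame of wedge_mid between -0.04 and 0.046 m and y of worn_foot in the frame of wedge_mid between -0.015 and 0.015 m and contact force between wedge and plate above 1 N), for 0.2 s.
2. pushed on under load until the bubble stands midway between its lines (all of step 1 and horizontal distance between bubble and vial below 0.003 m), for 0.3 s.
At the end, for the whole second after the job is handed in: The wedge lies under the worn foot, thin end at least 4 mm past it, carrying at least 1 N; each other foot carries at least 2 N; the bubble's centre is within 3 mm of the ring's; the level stands on the plate; plate and wedge at rest (all of step 2 and contact force between each of foot_fl, foot_bl, foot_br and anything else above 2 N and z of vial in the frame of plate above 0.08 m and linear speed of each of plate, wedge below 0.01 m/s); the robot touches nothing.
It fails at once if the robot itself presses on the plate with more than 4 N (contact force between any of the fingers, the arm and plate above 4 N).
It fails at once if the wedge is rammed: more than 25 N between wedge and plate (contact force between wedge and plate above 25 N).
It fails at once if the plate is shoved more than 8 mm from its place (distance of plate from where it was at the start of the episode above 0.008 m).
It fails at once if a packer or the slide box is moved more than 15 mm (distance of any of packer_a, packer_b, slide_box from where it was at the start of the episode above 0.015 m).
It also fails if it takes over 67 s, if anything falls off the work surface, if the arm or the gripper's body presses on something with over 40 N, if the wrist force passes 120 N, or if a joint passes its speed limit or range.

### The arm

A 6-joint arm with a two-finger parallel gripper is mounted at the origin on the work surface. World frame = base frame: x ahead of the robot, y to its left, z up, the work surface at z = 0. Lengths are in m, angles in rad, forces in N, time in s.
With the tool pointing down it reaches from about 0.425 to 0.95 m from the base axis. Payload 3.5 kg.
Tool frame: the origin (TCP) lies between the finger pads; the fingertips stand 14 mm ahead of it and the grasp point (between the pads) lies 5 mm behind it; z points along the fingers, y is the line along which they close (so a half turn about z gives the same grasp; the last joint's range is limited). The gripper opens to 85 mm and grips with 20 to 120 N. Pads are 22 mm wide; open, the fingers measure 114 mm over their backs; the gripper's body (76 mm by 85 mm) begins 54 mm behind the grasp point. The pads swing forward as they close: fully open they stand 13 mm farther back than shut.
Start: joints at [-1.305, 0.286, 1.577, -0, 1.279, -0.15], TCP at [0.273, -0.617, 0.245] pointing down, gripper open.
Joint ranges: [-2.77, 2.77], [-0.9, 2.22], [0.21, 2.48], [-1.53, 4.67], [0.24, 2.81], [-2.84, 2.84]. Speed limits (rad/s): [2.79, 2.79, 3.14, 3.14, 3.14, 3.14].

### API

Orientations are given as a unit quaternion [x, y, z, w].
In Python, from plant import * gives the robot as it stands.
- The arm moves only by the tool step_arm, never from a script. Its argument "commands" is a list of rows, each an object of numbers: "gripper": the gripper's target within -1 to 1 (shut at 1, half-way at 0, fully open at -1); "x", "y", "z": the shift along the tool's x, y, z in mm; "spin": the turn about the tool's z in degrees. A call has exactly 10 rows; each row shifts and turns the commanded pose from where the row before left it, along the tool's axes as they then stand; what a row does not reach is not made up. A row lasts 1/10 s, in which the tool goes at most 50 mm and 8.59 degrees, less where a joint would pass 70% of its speed; a pose out of reach is approached as far as the arm can. A call with a gripper value outside its range is refused whole. The fingers move at their own pace and stop on an object; "force" is the grip in N (left out, the last holds). Time passes only in rows, so rows that do not move let the fingers close, or fill a call up. It gives the time, the measured TCP pose, the force, the opening and the grip force at its end, in the units of the state.
- get_state(): the state, without advancing time (a new reading comes with each control period).
- read_camera(name): name is "scene" or "top" or "wrist"; returns a dict with "color" (400x640x3 uint8, red, green, blue), "z_map" (400x640 float32, m along the optical axis (not along the pixel's ray), 0 where there is no reading), "fx", "fy", "cx", "cy" (pixels), "eye" and "attitude" of the camera in the world; the wrist camera has in their place "mount" (4x4, takes a point from camera to tool coordinates, whose origin is the TCP and whose axes are the flange's). Camera axes: x right, y up, looking along -z (the intrinsics and any distortion apply to the point x, -y, -z); pixel columns grow to the right and rows downward; lengths in m; the calibration is good to about 2 mm. A picture is of the moment at which its call begins: read the wrist's pose just before it.
- sign_off(): hands the job in; it is judged then, once.
The state is a dict: "time": time; "qpos": joint angles; "dq": joint speeds; "joint_efforts": joint torques, N m; "eef_pos": TCP position; "tcp_rot": TCP orientation; "contact_force": force on the tool from outside, world axes, zero at the start; "wrist_torque": the same for the moment, N m; "opening": opening from 0.0 (shut) to 1.0 (fully open); "finger_force": force on a finger pad.
Only numpy, scipy, OpenCV 4.12 (cv2) and the standard library are available. Lean on these libraries where they do the work, as an engineer would, in place of code of your own. Each camera call takes 0.05 s, during which the arm holds its last target. There are 200 camera calls.

## Working session

There is one attempt and no reset: what is moved stays moved. The work goes in short steps, Python scripts to look and compute and a tool call to move; the robot and the scene stay as the last step left them, time stands still between calls to the robot, and variables do not carry over. Pictures are saved under pics/ and viewed, at most 10 in all, crops included, and the job is handed in when it is done.

Besides the shell and the picture viewer there is one more tool, called after ">>>" as name(argument=value, ...), one argument or row to a line, values as JSON. step_arm: Moves the arm, as the interface text tells. Its arguments: {"type":"object","properties":{"commands":{"type":"array"},"force":{"type":"number"}},"required":["commands"]}

```bash
mkdir -p pics; ls
cat > h.py <<'E'
from plant import *
import numpy as np, cv2
from scipy.spatial.transform import Rotation as R
def T(c,s):
    M=np.eye(4)
    if 'mount' in c:
        W=np.eye(4);W[:3,:3]=R.from_quat(s['tcp_rot']).as_matrix();W[:3,3]=s['eef_pos'];return W@np.array(c['mount'])
    a=np.array(c['attitude']); M[:3,:3]=a if a.shape==(3,3) else R.from_quat(a).as_matrix(); M[:3,3]=c['eye'];return M
def shot(n,f):
    s=get_state(); c=read_camera(n); cv2.imwrite('pics/%s.png'%f,c['color'][...,::-1])
    np.savez('pics/%s.npz'%f,z=c['z_map'],col=c['color'],M=T(c,s),k=[c['fx'],c['fy'],c['cx'],c['cy']]); return c,s
def pts(f):
    d=np.load('pics/%s.npz'%f);z=d['z'];fx,fy,cx,cy=d['k'];v,u=np.mgrid[:400,:640]
    P=np.stack([(u-cx)/fx*z,-(v-cy)/fy*z,-z],-1);M=d['M'];return P@M[:3,:3].T+M[:3,3],d['col'],z
E
python3 - <<'E'
from h import *
for n in('scene','top'):
    c,s=shot(n,n);print(n,{k:v for k,v in c.items() if k not in('color','z_map')})
print(s)
cv2.imwrite('pics/both.png',cv2.resize(np.vstack([cv2.imread('pics/top.png'),cv2.imread('pics/scene.png')]),(480,600)))
E
```

```text
pics
scene {'fx': 386.54981147096174, 'fy': 386.54981147096174, 'cx': 322.08758605766013, 'cy': 202.7339073049356, 'eye': array([ 1.15639016, -0.10517723,  0.90914486]), 'attitude': array([0.24110566, 0.19207712, 0.58801113, 0.74780837])}
top {'fx': 391.42042819478723, 'fy': 391.42042819478723, 'cx': 324.8533134422176, 'cy': 200.4641191592221, 'eye': array([0.42661979, 0.02890945, 1.04721558]), 'attitude': array([-0.04699862,  0.06219753,  0.70906945, -0.70081603])}
{'time': 0.05, 'qpos': array([-1.30500385e+00,  2.87171702e-01,  1.57815147e+00,  3.06731762e-05,
        1.27858757e+00, -1.49960407e-01]), 'dq': array([ 1.08164789e-04, -6.49367448e-04, -2.90402103e-03, -2.77506006e-04,
       -6.94215636e-05,  4.09921759e-04]), 'joint_efforts': array([ 6.85574960e-04, -4.07552326e+01, -2.93925834e+01, -1.26622849e-04,
        3.60393504e-03,  1.18194146e-05]), 'eef_pos': array([ 0.2725141 , -0.61687779,  0.24395693]), 'tcp_rot': array([ 9.78471644e-01,  2.06378046e-01, -5.24330211e-05, -1.15795108e-03]), 'contact_force': array([-0.14768182,  0.41299547,  0.20437081]), 'wrist_torque': array([-0.01567313, -0.04281951,  0.06577499]), 'finger_force': 0.0, 'opening': 1.0001697659105113}
```

View pics/top.png

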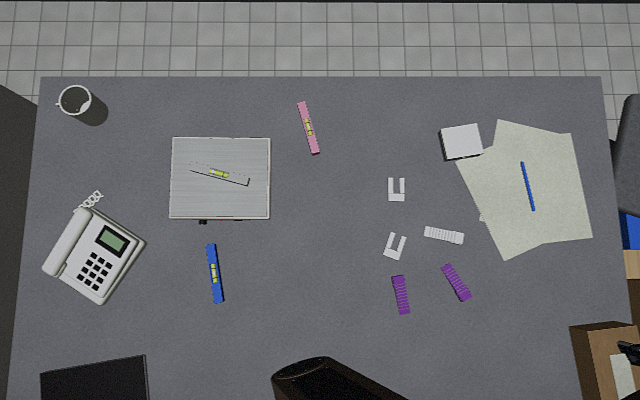

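View pics/scene.png

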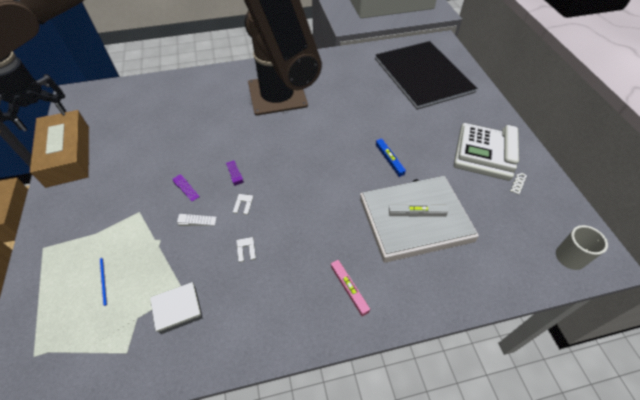

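Top view:
- The white wedge is at about (444,235). Its look-alikes are the purple wedges at (401,294) and (456,282).
- The plate is at (220,178), with the dial side facing down in the picture. Its worn corner is at about (270,218).
- The aluminium level is on the plate at (219,175). The blue level (215,273) and the pink one (308,128) are look-alikes.
- The packers are at (396,189) and (395,246), and the slide box is at (461,141).

I choose the white wedge and will check it in a crop.

Run:
```python
from h import *
P,col,z=pts('top')
im=col[...,::-1]
a=cv2.resize(im[220:250,415:475],None,fx=10,fy=10,interpolation=cv2.INTER_CUBIC)
b=cv2.resize(im[130:230,160:280],None,fx=5,fy=5,interpolation=cv2.INTER_CUBIC)[:, :600]
cv2.imwrite('pics/crop.png',np.vstack([a[:300],b[:300*1]]) if 0 else np.hstack([cv2.resize(a,(400,200)),cv2.resize(b,(400,333))[:200]]) if 0 else cv2.copyMakeBorder(a,0,0,0,0,0))
# wedge mask
m=np.zeros(z.shape,bool); r=np.s_[222:250,418:470]
g=col.astype(int); m[r]=(g[r].min(-1)>140)
m2=m&(P[...,2]<.04)
q=P[m2]; rect=cv2.minAreaRect((q[:,:2]*1000).astype(np.float32)); print('wedge',m2.sum(),rect,cv2.boxPoints(rect))
c=q[:,:2].mean(0); w,V=np.linalg.eigh(np.cov(q[:,:2].T)); ax=V[:,1]; print(c,ax)
t=(q[:,:2]-c)@ax
for lo in np.arange(-.06,.06,.01):
    k=(t>=lo)&(t<lo+.01)
    if k.sum(): print(round(lo,3),k.sum(),np.median(q[k,2]).round(4), np.ptp((q[k,:2]-c)@V[:,0]).round(3))
m=np.zeros(z.shape,bool); r=np.s_[130:226,160:280]; m[r]=(P[r][...,2]>.04)&(P[r][...,2]<.075)
q=P[m]; rect=cv2.minAreaRect((q[:,:2]*1000).astype(np.float32)); print('plate',m.sum(),rect,cv2.boxPoints(rect))
A=np.c_[q[:,:2],np.ones(len(q))]; print(np.linalg.lstsq(A,q[:,2],rcond=None)[0])
for n,(u,v) in dict(pa=(396,189),pb=(395,246),desk=(330,240),desk2=(300,200),dial=(203,221)).items(): print(n,P[v,u].round(4))
```

```text
wedge 426 ((492.6176452636719, -312.39385986328125), (106.8447265625, 33.03706359863281), 78.3604507446289) [[ 465.6606  -361.38498]
 [ 498.01834 -368.05032]
 [ 519.5747  -263.40274]
 [ 487.21695 -256.7374 ]]
[ 0.49318537 -0.31042227] [0.23784608 0.97130286]
-0.06 5 0.0002 0.027
-0.05 36 0.0166 0.033
-0.04 45 0.0161 0.03
-0.03 48 0.0146 0.032
-0.02 43 0.0131 0.029
-0.01 41 0.0115 0.027
0.0 41 0.0097 0.027
0.01 39 0.0079 0.029
0.02 41 0.006 0.028
0.03 36 0.0049 0.026
0.04 44 0.0037 0.028
0.05 7 0.0003 0.02
plate 7623 ((639.0885009765625, 277.34783935546875), (254.67434692382812, 228.37791442871094), 89.50599670410156) [[523.8059  150.99994]
 [752.1753  149.03088]
 [754.3711  403.69574]
 [526.0017  405.6648 ]]
[0.04012671 0.03028491 0.02515976]
pa [ 0.6189 -0.1889  0.0028]
pb [ 0.4649 -0.181  -0.0029]
desk [ 0.4828 -0.007   0.0016]
desk2 [ 0.5917  0.0725 -0.0006]
dial [0.533  0.319  0.0424]
```

View pics/crop.png

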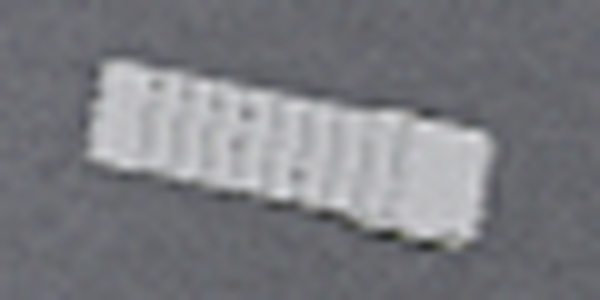

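The crop confirms it. The pale wedge's plain heel is on the right, at about crop x 400–490 (top image u≈455–464). The thin end is on the left (u≈424), so it already points toward +y. I'll move above the heel.

>>> step_arm(
  commands=[
    {"x": 30.3, "y": -16.2, "gripper": -0.2},
    {"x": 30.3, "y": -16.2, "gripper": -0.2},
    {"x": 30.3, "y": -16.2, "gripper": -0.2},
    {"x": 30.3, "y": -16.2, "gripper": -0.2},
    {"x": 30.3, "y": -16.2, "gripper": -0.2},
    {"x": 30.3, "y": -16.2, "gripper": -0.2},
    {"x": 30.3, "y": -16.2, "gripper": -0.2},
    {"x": 30.3, "y": -16.2, "gripper": -0.2},
    {"x": 30.3, "y": -16.2, "gripper": -0.2},
    {"x": 30.3, "y": -16.2, "gripper": -0.2},
  ],
  force=40,
)

```text
invalid input
```

>>> step_arm(
  commands=[
    {"spin": -7.6, "z": 10, "gripper": -0.2},
    {"spin": -7.6, "z": 10, "gripper": -0.2},
    {"spin": -7.6, "z": 10, "gripper": -0.2},
    {"spin": -7.6, "z": 10, "gripper": -0.2},
    {"spin": -7.6, "z": 10, "gripper": -0.2},
    {"spin": -7.6, "z": 10, "gripper": -0.2},
    {"spin": -7.6, "z": 10, "gripper": -0.2},
    {"gripper": -0.2},
    {"gripper": -0.2},
    {"gripper": -0.2},
  ],
)

```text
invalid input
```

Run:
```python
from h import *
c,s=shot('wrist','w1'); print(s['eef_pos'],s['tcp_rot'],s['opening'],s['contact_force'],s['wrist_torque'])
print(c['mount'])
P,col,z=pts('w1'); 
m=(P[...,2]<.03)&(P[...,2]>-.01)&(z>0)&(col.astype(int).min(-1)>140)
n,l,st,ce=cv2.connectedComponentsWithStats(m.astype(np.uint8))
for i in range(1,n):
    if st[i,4]>800:
        q=P[l==i]; print(st[i],cv2.minAreaRect((q[:,:2]*1000).astype(np.float32)),cv2.boxPoints(cv2.minAreaRect((q[:,:2]*1000).astype(np.float32))).round(1).tolist(),np.percentile(q[:,2],[5,95]))
# plate top edges from top view
P,col,z=pts('top'); X,Y,Z=[P[...,i] for i in range(3)]
f,b,rr=[],[],[]
for v in range(140,215):
    r=[u for u in range(200,290) if .045<Z[v,u]<.075]
    if r: rr.append(P[v,r[-1]])
for u in range(175,268):
    r=[v for v in range(130,226) if .045<Z[v,u]<.075]
    f.append(P[r[-1],u]); b.append(P[r[0],u])
f,b,rr=map(np.array,(f,b,rr))
for n,e,i,j in(('front',f,1,0),('back',b,1,0),('right',rr,0,1)):
    e=e[abs(e[:,j]-np.median(e[:,j]))<.006]; print(n,np.polyfit(e[:,i]-(.277 if i else .646),e[:,j],1),len(e))
```

```text
[ 0.27252662 -0.6168967   0.244026  ] [ 9.78465758e-01  2.06406144e-01 -6.09580313e-05 -1.12241132e-03] 1.0031561485618397 [ 0.45331867 -0.00235    -0.14153567] [-0.00346073  0.04444492 -0.00925232]
[[-1.28814277e-04  9.52504046e-01  3.04525903e-01  7.70030766e-02]
 [ 9.99999990e-01  1.05771480e-04  9.21646150e-05  6.66186455e-04]
 [ 5.55770130e-05  3.04525912e-01 -9.52504050e-01 -1.28800899e-01]
 [ 0.00000000e+00  0.00000000e+00  0.00000000e+00  1.00000000e+00]]
[     0      0    599    390 146240] ((164.22808837890625, -572.890869140625), (472.2666320800781, 699.913330078125), 23.779157638549805) [[-193.0, -347.8999938964844], [89.19999694824219, -988.4000244140625], [521.4000244140625, -797.9000244140625], [239.1999969482422, -157.39999389648438]] [-0.00116188  0.00138807]
front [0.00258837 0.53873802] 91
back [0.01282016 0.75033114] 92
right [-0.01384652  0.1514805 ] 75
```

View pics/w1.png

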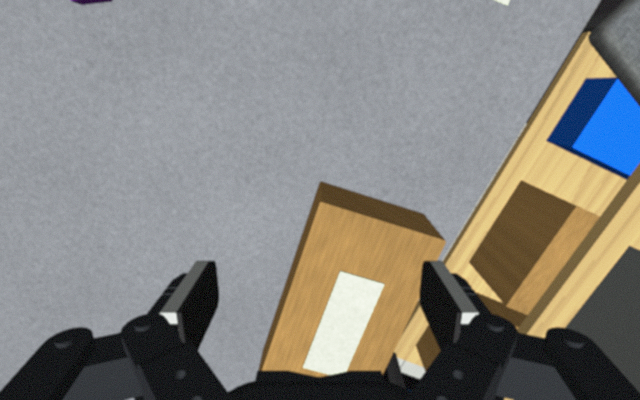

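The moves were refused, so this wrist view is still from the start pose: a cardboard box at about (350,280), no wedge. I'll retry with every field in each row.

>>> step_arm(
  commands=[
    {"x": 30.3, "y": -16.2, "z": 0, "spin": 0, "gripper": -0.2},
    {"x": 30.3, "y": -16.2, "z": 0, "spin": 0, "gripper": -0.2},
    {"x": 30.3, "y": -16.2, "z": 0, "spin": 0, "gripper": -0.2},
    {"x": 30.3, "y": -16.2, "z": 0, "spin": 0, "gripper": -0.2},
    {"x": 30.3, "y": -16.2, "z": 0, "spin": 0, "gripper": -0.2},
    {"x": 30.3, "y": -16.2, "z": 0, "spin": 0, "gripper": -0.2},
    {"x": 30.3, "y": -16.2, "z": 0, "spin": 0, "gripper": -0.2},
    {"x": 30.3, "y": -16.2, "z": 0, "spin": 0, "gripper": -0.2},
    {"x": 30.3, "y": -16.2, "z": 0, "spin": 0, "gripper": -0.2},
    {"x": 30.3, "y": -16.2, "z": 0, "spin": 0, "gripper": -0.2},
  ],
  force=40,
)

```text
time: 1.15
eef_pos: [0.485, -0.3455, 0.245]
tcp_rot: [0.978, 0.206, -0.0, -0.0]
contact_force: [-0.0, -1.4, 0.5]
opening: 0.601
finger_force: 0.0
```

>>> step_arm(
  commands=[
    {"x": 0, "y": 0, "spin": -7.6, "z": 10, "gripper": -0.2},
    {"x": 0, "y": 0, "spin": -7.6, "z": 10, "gripper": -0.2},
    {"x": 0, "y": 0, "spin": -7.6, "z": 10, "gripper": -0.2},
    {"x": 0, "y": 0, "spin": -7.6, "z": 10, "gripper": -0.2},
    {"x": 0, "y": 0, "spin": -7.6, "z": 10, "gripper": -0.2},
    {"x": 0, "y": 0, "spin": -7.6, "z": 10, "gripper": -0.2},
    {"x": 0, "y": 0, "spin": -7.6, "z": 10, "gripper": -0.2},
    {"x": 0, "y": 0, "z": 0, "spin": 0, "gripper": -0.2},
    {"x": 0, "y": 0, "z": 0, "spin": 0, "gripper": -0.2},
    {"x": 0, "y": 0, "z": 0, "spin": 0, "gripper": -0.2},
  ],
)

```text
time: 2.15
eef_pos: [0.4847, -0.3471, 0.176]
tcp_rot: [0.783, 0.622, 0.0, 0.001]
contact_force: [-0.1, -1.3, 0.4]
opening: 0.602
finger_force: 0.0
```

Run:
```python
from h import *
c,s=shot('wrist','w2'); print(s['eef_pos'],s['tcp_rot'],s['opening'],s['contact_force'],s['wrist_torque'])
P,col,z=pts('w2'); 
m=(P[...,2]<.03)&(P[...,2]>-.01)&(z>0)&(col.astype(int).min(-1)>170)
n,l,st,ce=cv2.connectedComponentsWithStats(m.astype(np.uint8))
for i in range(1,n):
    if st[i,4]>800:
        q=P[l==i]; print(st[i],cv2.minAreaRect((q[:,:2]*1000).astype(np.float32)),cv2.boxPoints(cv2.minAreaRect((q[:,:2]*1000).astype(np.float32))).round(1).tolist(),np.percentile(q[:,2],[5,95]))
```

```text
[ 0.48466137 -0.34712429  0.17600282] [7.83059975e-01 6.21945991e-01 6.84572935e-05 5.05201118e-04] 0.6016641360835417 [-0.10594081 -1.34924435  0.4495996 ] [ 0.02742965  0.00860881 -0.04475297]
[ 301   72   38  124 4399] ((493.5368957519531, -314.301025390625), (106.72270202636719, 32.658599853515625), 75.95472717285156) [[464.70001220703125, -362.1000061035156], [496.3999938964844, -370.0], [522.2999877929688, -266.5], [490.6000061035156, -258.6000061035156]] [0.00158259 0.01718548]
[  287   133   353   267 41648] ((622.9406127929688, -556.8345336914062), (326.3164367675781, 332.73590087890625), 19.108259201049805) [[414.29998779296875, -453.0], [523.2000122070312, -767.4000244140625], [831.5999755859375, -660.5999755859375], [722.5999755859375, -346.20001220703125]] [0.00052612 0.00280465]
```

View pics/w2.png

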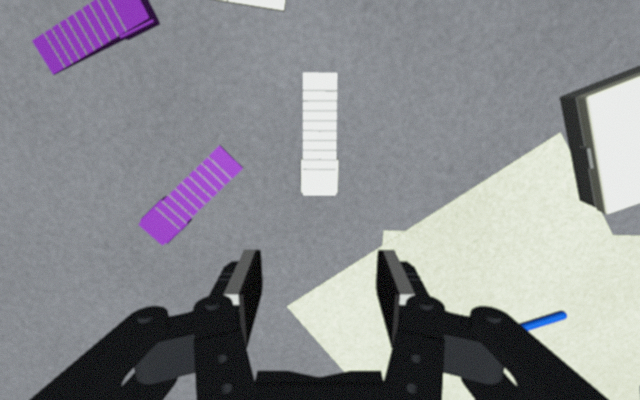

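The wrist view shows the white wedge at columns 302–338, with its thin end at row 72 and the heel at row 195. It lies centred and in line with the fingers. I'll descend and grip the heel.

>>> step_arm(
  commands=[
    {"x": -2, "y": 0, "z": 18, "spin": 0, "gripper": -0.2},
    {"x": 0, "y": 0, "z": 18, "spin": 0, "gripper": -0.2},
    {"x": 0, "y": 0, "z": 18, "spin": 0, "gripper": -0.2},
    {"x": 0, "y": 0, "z": 18, "spin": 0, "gripper": -0.2},
    {"x": 0, "y": 0, "z": 18, "spin": 0, "gripper": -0.2},
    {"x": 0, "y": 0, "z": 18, "spin": 0, "gripper": -0.2},
    {"x": 0, "y": 0, "z": 18, "spin": 0, "gripper": -0.2},
    {"x": 0, "y": 0, "z": 18, "spin": 0, "gripper": -0.2},
    {"x": 0, "y": 0, "z": 15, "spin": 0, "gripper": -0.2},
    {"x": 0, "y": 0, "z": 0, "spin": 0, "gripper": -0.2},
  ],
)

```text
time: 3.2
eef_pos: [0.4829, -0.3477, 0.0142]
tcp_rot: [0.783, 0.622, -0.0, -0.002]
contact_force: [-0.8, -0.1, 0.6]
opening: 0.598
finger_force: 0.0
```

>>> step_arm(
  commands=[
    {"x": 0, "y": 0, "z": 0, "spin": 0, "gripper": 1},
    {"x": 0, "y": 0, "z": 0, "spin": 0, "gripper": 1},
    {"x": 0, "y": 0, "z": 0, "spin": 0, "gripper": 1},
    {"x": 0, "y": 0, "z": 0, "spin": 0, "gripper": 1},
    {"x": 0, "y": 0, "z": 0, "spin": 0, "gripper": 1},
    {"x": 0, "y": 0, "z": 0, "spin": 0, "gripper": 1},
    {"x": 0, "y": 0, "z": 0, "spin": 0, "gripper": 1},
    {"x": 0, "y": 0, "z": 0, "spin": 0, "gripper": 1},
    {"x": 0, "y": 0, "z": 0, "spin": 0, "gripper": 1},
    {"x": 0, "y": 0, "z": 0, "spin": 0, "gripper": 1},
  ],
  force=40,
)

```text
time: 4.2
eef_pos: [0.4845, -0.3494, 0.0174]
tcp_rot: [0.783, 0.623, 0.0, 0.001]
contact_force: [-0.7, 1.2, 4.6]
opening: 0.361
finger_force: 41.6
```

>>> step_arm(
  commands=[
    {"x": 0, "y": 0, "z": -3, "spin": 0, "gripper": 1},
    {"x": 0, "y": 0, "z": -7, "spin": 0, "gripper": 1},
    {"x": 0, "y": 0, "z": -10, "spin": 0, "gripper": 1},
    {"x": 0, "y": 0, "z": -10, "spin": -4.1, "gripper": 1},
    {"x": 0, "y": 0, "z": -10, "spin": -4.2, "gripper": 1},
    {"x": 0, "y": 0, "z": -10, "spin": -4.2, "gripper": 1},
    {"x": 0, "y": 0, "z": -10, "spin": 0, "gripper": 1},
    {"x": 0, "y": 0, "z": 0, "spin": 0, "gripper": 1},
    {"x": 0, "y": 0, "z": 0, "spin": 0, "gripper": 1},
    {"x": 0, "y": 0, "z": 0, "spin": 0, "gripper": 1},
  ],
)

```text
time: 5.2
eef_pos: [0.4836, -0.3485, 0.0757]
tcp_rot: [0.71, 0.704, 0.0, -0.001]
contact_force: [0.3, 0.4, -1.3]
opening: 0.362
finger_force: 40.9
```

>>> step_arm(
  commands=[
    {"x": 38.3, "y": 7.1, "z": 0, "spin": 0, "gripper": 1},
    {"x": 38.3, "y": 7.1, "z": 0, "spin": 0, "gripper": 1},
    {"x": 38.3, "y": 7.1, "z": 0, "spin": 0, "gripper": 1},
    {"x": 38.3, "y": 7.1, "z": 0, "spin": 0, "gripper": 1},
    {"x": 38.3, "y": 7.1, "z": 0, "spin": 0, "gripper": 1},
    {"x": 38.3, "y": 7.1, "z": 0, "spin": 0, "gripper": 1},
    {"x": 38.3, "y": 7.1, "z": 0, "spin": 0, "gripper": 1},
    {"x": 38.3, "y": 7.1, "z": 0, "spin": 0, "gripper": 1},
    {"x": 38.3, "y": 7.1, "z": 0, "spin": 0, "gripper": 1},
    {"x": 38.3, "y": 7.1, "z": 0, "spin": 0, "gripper": 1},
  ],
)

```text
time: 6.2
eef_pos: [0.5578, 0.0352, 0.0757]
tcp_rot: [0.71, 0.704, -0.0, -0.0]
contact_force: [0.2, -0.9, 0.4]
opening: 0.365
finger_force: 40.9
```

Run:
```python
from h import *
c,s=shot('wrist','w3'); print(s['eef_pos'],s['tcp_rot'],s['opening'],s['contact_force'],s['wrist_torque'])
shot('top','t3')
P,col,z=pts('w3'); X,Y,Z=[P[...,i] for i in range(3)]
a=cv2.imread('pics/w3.png'); b=cv2.imread('pics/t3.png')[130:240,150:326]
cv2.imwrite('pics/c3.png',np.vstack([a[:330],cv2.resize(b,(430,270),interpolation=cv2.INTER_CUBIC)]) if 0 else np.vstack([a[:320],cv2.copyMakeBorder(cv2.resize(b,(448,280),interpolation=cv2.INTER_CUBIC),0,0,0,192,0)]))
for v,u in [(r,cc) for r in (20,60,100,140,180,220) for cc in (250,290,320,350,400)]: print((u,v),P[v,u].round(4).tolist(),end=' ')
```

```text
[0.55776154 0.03522392 0.07566273] [ 7.10224715e-01  7.03974774e-01 -3.92777417e-04 -4.66041722e-04] 0.36497807420897166 [ 0.21395847 -0.93256308  0.36827354] [-0.03603452 -0.10188494 -0.02138004]
(250, 20) [0.5216, 0.1454, -0.0001] (290, 20) [0.5429, 0.1452, 0.0004] (320, 20) [0.5587, 0.1451, 0.0002] (350, 20) [0.5746, 0.1449, 0.0005] (400, 20) [0.6009, 0.1446, 0.0008] (250, 60) [0.5201, 0.1258, -0.001] (290, 60) [0.547, 0.1215, 0.0614] (320, 60) [0.5584, 0.1214, 0.0611] (350, 60) [0.57, 0.1213, 0.0607] (400, 60) [0.6024, 0.125, -0.0005] (250, 100) [0.5191, 0.1047, 0.0014] (290, 100) [0.5467, 0.1068, 0.0639] (320, 100) [0.5583, 0.1067, 0.064] (350, 100) [0.5702, 0.1065, 0.0618] (400, 100) [0.6036, 0.1038, -0.0003] (250, 140) [0.5176, 0.0823, 0.0017] (290, 140) [0.5463, 0.0915, 0.0656] (320, 140) [0.5582, 0.0915, 0.0662] (350, 140) [0.5701, 0.0913, 0.0653] (400, 140) [0.6048, 0.0814, 0.0007] (250, 180) [0.5156, 0.0579, 0.0] (290, 180) [0.5459, 0.0757, 0.0677] (320, 180) [0.5581, 0.0757, 0.0682] (350, 180) [0.5702, 0.0756, 0.0682] (400, 180) [0.6065, 0.0571, -0.0001] (250, 220) [0.5137, 0.0318, -0.0004] (290, 220) [0.5457, 0.0598, 0.0715] (320, 220) [0.5579, 0.0595, 0.071] (350, 220) [0.5703, 0.0592, 0.0704] (400, 220) [0.608, 0.0313, 0.0004]
```

View pics/c3.png

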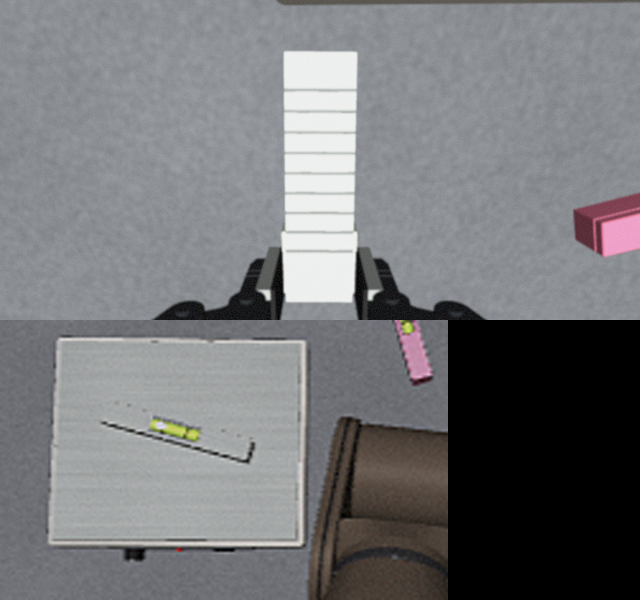

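The wrist view shows the wedge held straight, with its thin edge at row 52 (columns 284–357) and the plate's right edge at row 0. In the top view (lower half) the bubble sits at the far-left end of the vial, around crop (160,425). Now I'll lower the wedge to the desk.

>>> step_arm(
  commands=[
    {"x": 0, "y": 1.5, "z": 10, "spin": 0, "gripper": 1},
    {"x": 0, "y": 0, "z": 10, "spin": 0, "gripper": 1},
    {"x": 0, "y": 0, "z": 10, "spin": 0, "gripper": 1},
    {"x": 0, "y": 0, "z": 10, "spin": 0, "gripper": 1},
    {"x": 0, "y": 0, "z": 8, "spin": 0, "gripper": 1},
    {"x": 0, "y": 0, "z": 5, "spin": 0, "gripper": 1},
    {"x": 0, "y": 0, "z": 3, "spin": 0, "gripper": 1},
    {"x": 0, "y": 0, "z": 1.5, "spin": 0, "gripper": 1},
    {"x": 0, "y": 0, "z": 0, "spin": 0, "gripper": 1},
    {"x": 0, "y": 0, "z": 0, "spin": 0, "gripper": 1},
  ],
)

```text
time: 7.3
eef_pos: [0.56, 0.0336, 0.0193]
tcp_rot: [0.71, 0.704, 0.0, 0.0]
contact_force: [0.1, 0.1, -0.6]
opening: 0.355
finger_force: 40.9
```

>>> step_arm(
  commands=[
    {"x": 4, "y": 0, "z": 0, "spin": 0, "gripper": 1},
    {"x": 4, "y": 0, "z": 0, "spin": 0, "gripper": 1},
    {"x": 4, "y": 0, "z": 0, "spin": 0, "gripper": 1},
    {"x": 4, "y": 0, "z": 0, "spin": 0, "gripper": 1},
    {"x": 4, "y": 0, "z": 0, "spin": 0, "gripper": 1},
    {"x": 4, "y": 0, "z": 0, "spin": 0, "gripper": 1},
    {"x": 4, "y": 0, "z": 0, "spin": 0, "gripper": 1},
    {"x": 4, "y": 0, "z": 0, "spin": 0, "gripper": 1},
    {"x": 0, "y": 0, "z": 0, "spin": 0, "gripper": 1},
    {"x": 0, "y": 0, "z": 0, "spin": 0, "gripper": 1},
  ],
)

```text
time: 8.3
eef_pos: [0.5599, 0.0656, 0.0188]
tcp_rot: [0.71, 0.704, -0.0, 0.0]
contact_force: [-0.6, -0.3, -0.2]
opening: 0.361
finger_force: 40.9
```

```bash
cat >> h.py <<'E'
def vial(f,box,k=6):
    """crop enlarged, and profile stats along the vial"""
    im=cv2.imread('pics/%s.png'%f); v0,v1,u0,u1=box
    return cv2.resize(im[v0:v1,u0:u1],None,fx=k,fy=k,interpolation=cv2.INTER_CUBIC)
E
python3 - <<'E'
from h import *
c,s=shot('top','t4'); print(s['eef_pos'],s['contact_force'])
shot('scene','s4')
a=vial('t4',(160,192,180,260),8); b=vial('s4',(195,227,380,460),8)
cv2.imwrite('pics/c4.png',np.vstack([a,b]))
E
```

```text
[0.55990121 0.06564344 0.01881469] [-0.58568152 -0.32598114 -0.16042316]
```

View pics/c4.png

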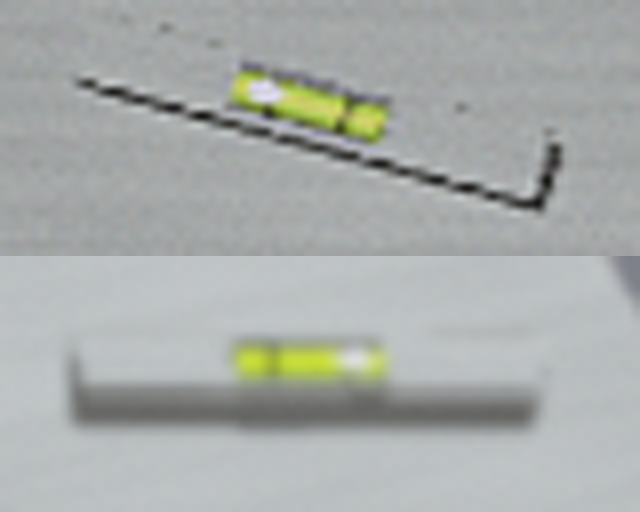

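The enlarged crop has top view above and scene view below. The vial and bubble are clear in both. In the top crop the vial spans (232–388, ~105) with its lines at about x 265 and 345, and the bubble at (265,90) is at the far end. I'll lower the last millimetre and push in slowly.

>>> step_arm(
  commands=[
    {"x": 0, "y": 0, "z": 1.0, "spin": 0, "gripper": 1},
    {"x": 1.5, "y": 0, "z": 0, "spin": 0, "gripper": 1},
    {"x": 1.5, "y": 0, "z": 0, "spin": 0, "gripper": 1},
    {"x": 1.5, "y": 0, "z": 0, "spin": 0, "gripper": 1},
    {"x": 1.5, "y": 0, "z": 0, "spin": 0, "gripper": 1},
    {"x": 1.5, "y": 0, "z": 0, "spin": 0, "gripper": 1},
    {"x": 1.5, "y": 0, "z": 0, "spin": 0, "gripper": 1},
    {"x": 1, "y": 0, "z": 0, "spin": 0, "gripper": 1},
    {"x": 1, "y": 0, "z": 0, "spin": 0, "gripper": 1},
    {"x": 0, "y": 0, "z": 0, "spin": 0, "gripper": 1},
  ],
)

```text
time: 9.4
eef_pos: [0.5601, 0.0754, 0.0179]
tcp_rot: [0.71, 0.705, -0.001, 0.001]
contact_force: [-0.0, -5.7, 0.0]
opening: 0.364
finger_force: 41.0
```

>>> step_arm(
  commands=[
    {"x": 1, "y": 0, "z": 0, "spin": 0, "gripper": 1},
    {"x": 1, "y": 0, "z": 0, "spin": 0, "gripper": 1},
    {"x": 1, "y": 0, "z": 0, "spin": 0, "gripper": 1},
    {"x": 0.5, "y": 0, "z": 0, "spin": 0, "gripper": 1},
    {"x": 0.5, "y": 0, "z": 0, "spin": 0, "gripper": 1},
    {"x": 0.5, "y": 0, "z": 0, "spin": 0, "gripper": 1},
    {"x": 0.5, "y": 0, "z": 0, "spin": 0, "gripper": 1},
    {"x": 0.5, "y": 0, "z": 0, "spin": 0, "gripper": 1},
    {"x": 0.5, "y": 0, "z": 0, "spin": 0, "gripper": 1},
    {"x": 0, "y": 0, "z": 0, "spin": 0, "gripper": 1},
  ],
)

```text
time: 10.4
eef_pos: [0.5603, 0.0812, 0.018]
tcp_rot: [0.71, 0.704, -0.001, 0.001]
contact_force: [0.2, -6.4, -0.8]
opening: 0.363
finger_force: 41.0
```

>>> step_arm(
  commands=[
    {"x": 0.7, "y": 0, "z": 0, "spin": 0, "gripper": 1},
    {"x": 0.7, "y": 0, "z": 0, "spin": 0, "gripper": 1},
    {"x": 0.7, "y": 0, "z": 0, "spin": 0, "gripper": 1},
    {"x": 0.7, "y": 0, "z": 0, "spin": 0, "gripper": 1},
    {"x": 0.7, "y": 0, "z": 0, "spin": 0, "gripper": 1},
    {"x": 0.7, "y": 0, "z": 0, "spin": 0, "gripper": 1},
    {"x": 0.7, "y": 0, "z": 0, "spin": 0, "gripper": 1},
    {"x": 0.7, "y": 0, "z": 0, "spin": 0, "gripper": 1},
    {"x": 0.4, "y": 0, "z": 0, "spin": 0, "gripper": 1},
    {"x": 0, "y": 0, "z": 0, "spin": 0, "gripper": 1},
  ],
)

```text
time: 11.4
eef_pos: [0.5603, 0.0874, 0.0178]
tcp_rot: [0.71, 0.704, -0.001, 0.001]
contact_force: [0.8, -5.2, -0.1]
opening: 0.357
finger_force: 40.9
```

```bash
cat >> h.py <<'E'
def bub(f,box):
    v0,v1,u0,u1=box; im=cv2.imread('pics/%s.png'%f)[v0:v1,u0:u1]; k=8
    im=cv2.resize(im,None,fx=k,fy=k,interpolation=cv2.INTER_CUBIC)
    h=cv2.cvtColor(im,cv2.COLOR_BGR2HSV); g=cv2.inRange(h,(22,90,90),(50,255,255))
    p=cv2.findNonZero(g)[:,0].astype(np.float32); r=cv2.minAreaRect(p); bx=cv2.boxPoints(r)
    w,V=np.linalg.eigh(np.cov(p.T)); ax=V[:,1]*np.sign(V[0,1]); c=np.array(r[0])
    full=cv2.fillPoly(np.zeros_like(g),[bx.astype(int)],255)
    full=cv2.erode(full,np.ones((9,9)))
    lum=im.min(-1).astype(float)*(full>0); wgt=np.clip(lum-130,0,None)
    y,x=np.mgrid[:im.shape[0],:im.shape[1]]; cb=np.array([(x*wgt).sum(),(y*wgt).sum()])/wgt.sum()
    L=max(r[1]); return (cb-c)@ax/L*46, L, c.round(1), wgt.sum()
def check(n):
    s=get_state(); print(s['time'],s['eef_pos'].round(4),s['contact_force'].round(2))
    shot('top','t'+n); shot('scene','s'+n)
    for f,b in(('t'+n,(160,192,180,260)),('s'+n,(195,227,380,460))):
        try: print(f,bub(f,b))
        except Exception as e: print(f,e)
    P,col,z=pts('t'+n); Z=P[...,2]; m=np.zeros(z.shape,bool); m[130:226,160:280]=True; m&=(Z>.045)&(Z<.068)&(P[...,1]>.147)
    m[200:,:]&=True; q=P[m]
    for _ in range(4):
        A=np.c_[q[:,:2]-[.645,.2775],np.ones(len(q))]; k=np.linalg.lstsq(A,q[:,2],rcond=None)[0]; e=abs(A@k-q[:,2]); q=q[e<.003]
    b=[P[[v for v in range(130,170) if .045<Z[v,u]<.075][0],u,0] for u in range(180,262)]
    l=[P[v,[u for u in range(160,200) if .045<Z[v,u]<.075][0],1] for v in range(145,205)]
    print('tilt',k.round(4),'back',np.median(b).round(4),np.mean(b).round(4),'left',np.mean(l).round(4))
E
python3 - <<'E'
from h import *
for f,b in(('t4',(160,192,180,260)),('s4',(195,227,380,460))): print(bub(f,b))
check('5')
E
```

```text
(np.float64(-13.742562041682653), 154.4855194091797, array([309.1, 105.8]), np.float64(48642.0))
(np.float64(14.059844888481127), 147.2255096435547, array([309.5, 106.5]), np.float64(35580.0))
11.4 [0.5603 0.0874 0.0178] [ 0.8  -5.2  -0.13]
t5 (np.float64(-13.094115027270023), 156.77859497070312, array([305.4, 100.7]), np.float64(44734.0))
s5 (np.float64(13.651975738635333), 147.2007598876953, array([314.5, 110.5]), np.float64(33694.0))
tilt [0.0168 0.0134 0.06  ] back 0.7521 0.7517 left 0.4024
```

>>> step_arm(
  commands=[
    {"x": 0.6, "y": 0, "z": 0, "spin": 0, "gripper": 1},
    {"x": 0.6, "y": 0, "z": 0, "spin": 0, "gripper": 1},
    {"x": 0.6, "y": 0, "z": 0, "spin": 0, "gripper": 1},
    {"x": 0.6, "y": 0, "z": 0, "spin": 0, "gripper": 1},
    {"x": 0.6, "y": 0, "z": 0, "spin": 0, "gripper": 1},
    {"x": 0.6, "y": 0, "z": 0, "spin": 0, "gripper": 1},
    {"x": 0.6, "y": 0, "z": 0, "spin": 0, "gripper": 1},
    {"x": 0.6, "y": 0, "z": 0, "spin": 0, "gripper": 1},
    {"x": 0.6, "y": 0, "z": 0, "spin": 0, "gripper": 1},
    {"x": 0.6, "y": 0, "z": 0, "spin": 0, "gripper": 1},
  ],
)

```text
time: 12.5
eef_pos: [0.5602, 0.0933, 0.0177]
tcp_rot: [0.71, 0.704, -0.001, 0.001]
contact_force: [0.3, -5.5, -0.3]
opening: 0.359
finger_force: 40.9
```

Run:
```python
from h import *
import h
s0=h.shot; h.shot=lambda *a:None
print('old'); check('4'); h.shot=s0; check('6')
```

```text
old
12.5 [0.5602 0.0933 0.0177] [ 0.29 -5.48 -0.3 ]
t4 (np.float64(-13.742562041682653), 154.4855194091797, array([309.1, 105.8]), np.float64(48642.0))
s4 (np.float64(14.059844888481127), 147.2255096435547, array([309.5, 106.5]), np.float64(35580.0))
tilt [0.0345 0.0277 0.06  ] back 0.751 0.7503 left 0.4016
12.5 [0.5602 0.0933 0.0177] [ 0.29 -5.48 -0.3 ]
t6 (np.float64(-10.593630781157913), 154.88844299316406, array([305. ,  99.8]), np.float64(45228.0))
s6 (np.float64(10.185368281624447), 148.17349243164062, array([317. , 110.4]), np.float64(32153.0))
tilt [0.0108 0.0097 0.0599] back 0.7525 0.7525 left 0.4026
```

>>> step_arm(
  commands=[
    {"x": 0.6, "y": 0, "z": 0, "spin": 0, "gripper": 1},
    {"x": 0.6, "y": 0, "z": 0, "spin": 0, "gripper": 1},
    {"x": 0.6, "y": 0, "z": 0, "spin": 0, "gripper": 1},
    {"x": 0.6, "y": 0, "z": 0, "spin": 0, "gripper": 1},
    {"x": 0.6, "y": 0, "z": 0, "spin": 0, "gripper": 1},
    {"x": 0.6, "y": 0, "z": 0, "spin": 0, "gripper": 1},
    {"x": 0.6, "y": 0, "z": 0, "spin": 0, "gripper": 1},
    {"x": 0.6, "y": 0, "z": 0, "spin": 0, "gripper": 1},
    {"x": 0.6, "y": 0, "z": 0, "spin": 0, "gripper": 1},
    {"x": 0.6, "y": 0, "z": 0, "spin": 0, "gripper": 1},
  ],
)

```text
time: 13.6
eef_pos: [0.5601, 0.0996, 0.0176]
tcp_rot: [0.71, 0.704, -0.001, 0.0]
contact_force: [-1.3, -5.1, -1.0]
opening: 0.36
finger_force: 40.9
```

```bash
python3 -c "
from h import *
check('7')"
```

```text
13.6 [0.5601 0.0996 0.0176] [-1.35 -5.09 -1.02]
t7 (np.float64(-6.196932546637499), 156.90121459960938, array([304.2,  97.6]), np.float64(47140.0))
s7 (np.float64(5.526566235832377), 148.31024169921875, array([318.9, 111.5]), np.float64(30751.0))
tilt [0.0053 0.005  0.06  ] back 0.7523 0.7524 left 0.4028
```

>>> step_arm(
  commands=[
    {"x": 0.5, "y": 0, "z": 0, "spin": 0, "gripper": 1},
    {"x": 0.5, "y": 0, "z": 0, "spin": 0, "gripper": 1},
    {"x": 0.5, "y": 0, "z": 0, "spin": 0, "gripper": 1},
    {"x": 0.5, "y": 0, "z": 0, "spin": 0, "gripper": 1},
    {"x": 0.5, "y": 0, "z": 0, "spin": 0, "gripper": 1},
    {"x": 0.5, "y": 0, "z": 0, "spin": 0, "gripper": 1},
    {"x": 0.5, "y": 0, "z": 0, "spin": 0, "gripper": 1},
    {"x": 0.5, "y": 0, "z": 0, "spin": 0, "gripper": 1},
    {"x": 0, "y": 0, "z": 0, "spin": 0, "gripper": 1},
    {"x": 0, "y": 0, "z": 0, "spin": 0, "gripper": 1},
  ],
)

```text
time: 14.7
eef_pos: [0.5601, 0.1036, 0.0176]
tcp_rot: [0.71, 0.704, -0.001, 0.0]
contact_force: [-1.0, -5.2, -1.8]
opening: 0.361
finger_force: 40.8
```

```bash
python3 -c "
from h import *
check('8')"
```

```text
14.7 [0.5601 0.1036 0.0176] [-0.98 -5.16 -1.84]
t8 (np.float64(-2.5383229246496937), 153.4183349609375, array([302.6,  96.9]), np.float64(50865.0))
s8 (np.float64(1.6067127594199981), 147.338134765625, array([319.5, 111.6]), np.float64(35545.0))
tilt [0.0029 0.0022 0.06  ] back 0.7525 0.7526 left 0.403
```

>>> step_arm(
  commands=[
    {"x": 0.5, "y": 0, "z": 0, "spin": 0, "gripper": 1},
    {"x": 0.5, "y": 0, "z": 0, "spin": 0, "gripper": 1},
    {"x": 0.5, "y": 0, "z": 0, "spin": 0, "gripper": 1},
    {"x": 0.5, "y": 0, "z": 0, "spin": 0, "gripper": 1},
    {"x": 0, "y": 0, "z": 0, "spin": 0, "gripper": 1},
    {"x": 0, "y": 0, "z": 0, "spin": 0, "gripper": 1},
    {"x": 0, "y": 0, "z": 0, "spin": 0, "gripper": 1},
    {"x": 0, "y": 0, "z": 0, "spin": 0, "gripper": 1},
    {"x": 0, "y": 0, "z": 0, "spin": 0, "gripper": 1},
    {"x": 0, "y": 0, "z": 0, "spin": 0, "gripper": 1},
  ],
)

```text
time: 15.8
eef_pos: [0.5601, 0.105, 0.0175]
tcp_rot: [0.71, 0.704, -0.001, 0.001]
contact_force: [-0.3, -7.9, -1.4]
opening: 0.357
finger_force: 40.8
```

```bash
python3 -c "
from h import *
check('9')
for i in range(5): read_camera('top'); print(get_state()['contact_force'].round(2))"
```

```text
15.8 [0.5601 0.105  0.0175] [-0.33 -7.91 -1.37]
t9 (np.float64(-1.2466519993071974), 152.64321899414062, array([302.6,  96.5]), np.float64(44835.0))
s9 (np.float64(0.4669065632859606), 146.45079040527344, array([320. , 111.7]), np.float64(33615.0))
tilt [0.0024 0.001  0.0601] back 0.7525 0.7525 left 0.4028
[-0.59 -7.85 -1.33]
[ 0.07 -7.78 -1.37]
[-0.17 -7.68 -1.37]
[-1.02 -8.09 -2.19]
[-0.25 -7.25 -1.24]
```

>>> step_arm(
  commands=[
    {"x": 0.4, "y": 0, "z": 0, "spin": 0, "gripper": 1},
    {"x": 0, "y": 0, "z": 0, "spin": 0, "gripper": 1},
    {"x": 0, "y": 0, "z": 0, "spin": 0, "gripper": 1},
    {"x": 0, "y": 0, "z": 0, "spin": 0, "gripper": 1},
    {"x": 0, "y": 0, "z": 0, "spin": 0, "gripper": 1},
    {"x": 0, "y": 0, "z": 0, "spin": 0, "gripper": 1},
    {"x": 0, "y": 0, "z": 0, "spin": 0, "gripper": 1},
    {"x": 0, "y": 0, "z": 0, "spin": 0, "gripper": 1},
    {"x": 0, "y": 0, "z": 0, "spin": 0, "gripper": 1},
    {"x": 0, "y": 0, "z": 0, "spin": 0, "gripper": 1},
  ],
)

```text
time: 17.15
eef_pos: [0.5601, 0.1053, 0.0175]
tcp_rot: [0.71, 0.704, -0.001, 0.001]
contact_force: [-1.0, -8.4, -1.8]
opening: 0.362
finger_force: 40.8
```

```bash
python3 -c "
from h import *
check('10')
F=[]
for i in range(6): read_camera('top'); F.append(get_state()['contact_force'])
print(np.mean(F,0))"
```

```text
17.15 [0.5601 0.1053 0.0175] [-0.99 -8.39 -1.82]
t10 (np.float64(-0.9631396640094388), 152.9227752685547, array([302.2,  96.6]), np.float64(44073.0))
s10 (np.float64(0.2659016503101793), 146.47906494140625, array([320. , 111.7]), np.float64(31556.0))
tilt [0.0021 0.0012 0.0601] back 0.7526 0.7526 left 0.4029
[-0.33613305 -8.13198943 -1.27694633]
```

The push has risen from a steady 5.25 N to about 8.1 N, roughly 1.55 times. The bubble is within 1 mm of centre in both views. I'll release and withdraw.

>>> step_arm(
  commands=[
    {"x": 0, "y": 0, "z": 0, "spin": 0, "gripper": 0.2},
    {"x": 0, "y": 0, "z": 0, "spin": 0, "gripper": 0.15},
    {"x": 0, "y": 0, "z": 0, "spin": 0, "gripper": 0.1},
    {"x": 0, "y": 0, "z": 0, "spin": 0, "gripper": 0.0},
    {"x": 0, "y": 0, "z": 0, "spin": 0, "gripper": -0.1},
    {"x": 0, "y": 0, "z": 0, "spin": 0, "gripper": -0.1},
    {"x": 0, "y": 0, "z": 0, "spin": 0, "gripper": -0.1},
    {"x": 0, "y": 0, "z": 0, "spin": 0, "gripper": -0.1},
    {"x": 0, "y": 0, "z": 0, "spin": 0, "gripper": -0.1},
    {"x": 0, "y": 0, "z": 0, "spin": 0, "gripper": -0.1},
  ],
)

```text
time: 18.55
eef_pos: [0.5603, 0.1069, 0.0178]
tcp_rot: [0.71, 0.704, 0.0, -0.0]
contact_force: [0.3, -0.1, 0.9]
opening: 0.556
finger_force: 0.0
```

>>> step_arm(
  commands=[
    {"x": 0, "y": 0, "z": -3, "spin": 0, "gripper": -0.1},
    {"x": 0, "y": 0, "z": -6, "spin": 0, "gripper": -0.1},
    {"x": 0, "y": 0, "z": -10, "spin": 0, "gripper": -0.1},
    {"x": 0, "y": 0, "z": -16, "spin": 0, "gripper": -0.1},
    {"x": 0, "y": 0, "z": -20, "spin": 0, "gripper": -0.1},
    {"x": -10, "y": 0, "z": -20, "spin": 0, "gripper": -0.1},
    {"x": -20, "y": 0, "z": -20, "spin": 0, "gripper": -0.1},
    {"x": -20, "y": 0, "z": -20, "spin": 0, "gripper": -0.1},
    {"x": 0, "y": 0, "z": 0, "spin": 0, "gripper": -0.1},
    {"x": 0, "y": 0, "z": 0, "spin": 0, "gripper": -0.1},
  ],
)

```text
time: 19.55
eef_pos: [0.5603, 0.0569, 0.1342]
tcp_rot: [0.71, 0.704, 0.001, 0.001]
contact_force: [-1.0, 0.6, -1.0]
opening: 0.553
finger_force: 0.0
```

```bash
python3 -c "
from h import *
check('11'); shot('wrist','w11')
a=vial('t11',(160,192,180,260),8); b=vial('s11',(195,227,380,460),8)
w=cv2.resize(cv2.imread('pics/w11.png'),(384,240)); o=np.zeros((600,640,3),np.uint8); o[:180]=a[20:200]; o[180:360]=b[20:200]; o[360:,:384]=w; cv2.imwrite('pics/c11.png',o)"
```

```text
19.55 [0.5603 0.0569 0.1342] [-0.99  0.62 -0.98]
t11 (np.float64(-1.065136559619567), 152.39059448242188, array([302.4,  96.6]), np.float64(45147.0))
s11 (np.float64(0.38704062655347576), 147.42962646484375, array([319.5, 112. ]), np.float64(30099.0))
tilt [0.0021 0.0009 0.0601] back 0.7526 0.7526 left 0.4029
```

View pics/c11.png

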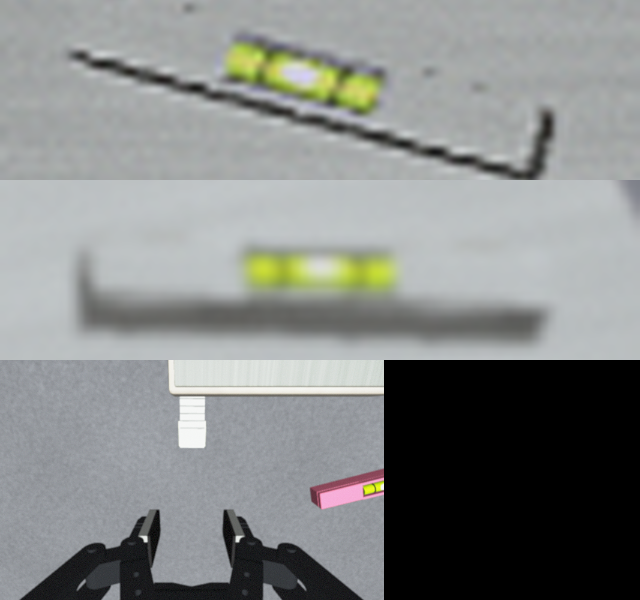

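The bubble sits midway between its lines: top view (300,75) between lines at 268 and 337, scene view (320,270) between 285 and 355. The wedge stays under the front right corner (wrist inset at (192,420)), and the gripper is clear. I'll hand it in.

```bash
python3 -c "
from plant import *
print(sign_off())"
```

```text
the job is handed in; nothing more can be done
None
```

I slid the wedge in under the worn foot and left it there, with the bubble within about 1 mm of centre after release and the gripper clear; the job is handed in. I stopped at about 8.1 N, roughly 1.55 times the steady push. The feet's loads could not be measured and the hand-in gave no verdict.

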